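# Load hex bar in the bench collet

### The job

Feed the hexagonal bar from the stock cradle into the open collet of the bench fixture until it bears fully home on the depth stop hidden inside; press it home gently by feel, do not ram the stop. Let go of the bar, then swing the collet lever all the way shut so that the bar is clamped. Leave the round bar and the other things on the bench alone.

Things in the scene. Friction and masses are not known exactly. Their poses are not given: they have to be found in the camera images.
- hex_center (a point): centre of the hexagonal aluminium bar: 20 mm across flats, 23 mm across corners, 180 mm long, about 0.17 kg. x axis along the bar (both ends alike), z up, y across two flats. It lies level in the cradle, axis 46 mm over the bench, a corner upward and two flats upright to its left and right (y), so that it can be pinched across these from above
- hex_end_a (a point): centre of the bar's end face on its +x side, 90 mm from hex_center
- hex_end_b (a point): centre of the bar's end face on its -x side, 90 mm from hex_center
- round_center (a point): centre of the round aluminium bar, 12 mm diameter, 180 mm long, in the other slot of the cradle, 90 mm beside the hex bar; to be left alone
- cradle: fixed wooden stock cradle, base board 160 x 150 x 10 mm, with two slots along its x axis at y = +45 and -45 mm, either of which may hold the hex bar. Each slot is two V blocks, 18 mm long, at x = +65 and -65 mm; between them the bar is free down to the base board. Origin under its centre
- mouth (a point): centre of the collet's mouth, 95 mm over the bench. x axis = feed direction, into the collet; z up. The bore is hexagonal, corner upward like the bar in the cradle, 22 mm across flats, with a lead-in that narrows from about 29 mm to 22 mm across flats over the first 8 mm
- stop_pin (a joint): travel in m of the cushioned depth stop in the bore: 0 untouched, 0.005 fully home (hard), where the bar must bear. Its spring is weak (0.5 to 1.1 N); once home it gives only about 1 mm more at 20 N, and it must not be pressed with more than 22 N. It is set anew for every job: home lies 48 to 74 mm behind the mouth and can only be felt
- lever (a joint): angle in rad of the collet lever on top of the head: about 0 to 0.15 at the start (open), 1.1 fully shut at its end stop; it turns clockwise seen from above, stays where it is left and needs about 4 N at the knob
- lever_grip (a point): on the lever's upright black knob (18 mm diameter, 150 to 200 mm over the bench), 20 mm below its top, 85 mm from the pivot; the lever's bar under it is 12 mm thick, axis 155 mm over the bench. At 0 the lever points along the mouth's +y, turned 0.45 rad towards the mouth side (-x); shutting it moves the knob to the rear (the mouth's +x)
- lever_pivot (a point): on the lever's upright pivot axis, at the height of lever_grip; the pivot lies 76 mm behind the mouth and 20 mm towards the mouth's +y
- oil_bottle: red plastic bottle, 60 mm diameter, 150 mm high, bystander; origin under its centre
- tin: open steel tin, 90 mm diameter, 100 mm high, bystander; origin under its centre
- screwdriver: screwdriver lying on the bench, bystander; origin under its middle
- head: fixed green collet head, 90 mm wide, 140 mm high, base plate 130 x 150 mm; origin under its centre, 56 mm behind the mouth, axes as the mouth's. A spring shoe in the bore, 41 mm behind the mouth, takes some 5 to 8 N to pass (felt from 36 mm), then rubs on the bar with 2 to 5 N, holds it level when it is let go, and keeps it from being pushed back by the stop's spring

How it is judged (in metres and radians):
On the way, in this order (a step that is already met when the one before it is completed fails the run):
1. the hex bar is in the bore and the depth stop is pressed home while the lever is open (value of joint stop_pin above 0.0038 m and value of joint lever below 0.4 rad and angle between the x axis of hex_center and the x axis of mouth, either way round below 0.1 rad), for 0.2 s.
2. the lever is shut (value of joint lever above 1 rad), for 0.2 s.
At the end, for the whole second after the job is handed in: The hex bar lies in the bore in line with it (within 0.08 rad), at rest, still bearing on the depth stop (stop pressed at least 3 of its 5 mm), and the lever is shut (beyond 1.0 of 1.1 rad); the bar and the lever are let go (value of joint stop_pin above 0.003 m and value of joint lever above 1 rad and angle between the x axis of hex_center and the x axis of mouth, either way round below 0.08 rad and x of hex_center in the frame of mouth between -0.045 and -0.01 m and linear speed of hex_bar below 0.01 m/s); the robot touches nothing.
It fails at once if the depth stop is rammed (the bar presses on it with more than 22 N) (contact force between hex_bar and stop_pin above 22 N).
It fails at once if the round bar is moved more than 20 mm (distance of round_center from where it was at the start of the episode above 0.02 m).
It fails at once if a bystander is moved more than 20 mm (distance of any of oil_bottle, tin, screwdriver from where it was at the start of the episode above 0.02 m).
It also fails if it takes over 58 s, if anything falls off the work surface, if the arm or the gripper's body presses on something with over 40 N, if the wrist force passes 120 N, or if a joint passes its speed limit or range.

### The arm

A 6-joint arm with a two-finger parallel gripper is mounted at the origin on the work surface. World frame = base frame: x ahead of the robot, y to its left, z up, the work surface at z = 0. Lengths are in mm, angles in rad, forces in N, time in s.
With the tool pointing down it reaches from about 350 to 975 mm from the base axis. Payload 7.1 kg.
Tool frame: the origin (TCP) lies at the very end of the fingers, on their centre line; the grasp point (between the pads) lies 19 mm behind it (ctrl.grip_point_offset is the distance from the TCP to the grasp point, in mm); z points along the fingers, y is the direction in which the jaws open and shut (so a half turn about z gives the same grasp; the last joint's range is limited). The gripper opens to 88 mm and grips with 3 to 60 N. Pads are 20 mm wide; open, the fingers measure 115 mm over their backs; the gripper's body (75 mm by 178 mm) begins 61 mm behind the grasp point.
Start: joints at [-1.183, 0.423, 1.63, -0, 1.089, -0.019], TCP at [247.311, -573.971, 222.675] pointing down, gripper open.
Joint ranges: [-3, 3], [-0.9, 2.11], [0.09, 2.58], [-1.31, 4.45], [0.11, 2.69], [-2.54, 2.54]. Speed limits (rad/s): [2.39, 2.39, 3.01, 3.14, 3.14, 3.14].

### API

Orientations are given as a rotation vector (axis times angle).
In Python, from workcell import ctrl gives the robot as it stands.
- The arm moves only by the tool move_arm, never from a script. Its argument "increments" is one flat list of numbers, 5 for each row, row after row: the closure in counts, from 0 (fully open) to 255 (shut), then the shift along the tool's x, y, z in mm, then the turn about the tool's z in degrees. In form: [grip, dx, dy, dz, yaw, grip, dx, dy, dz, yaw, ...]. A call has 1 to 12 rows; each row is the pose to reach, as a shift and turn from the pose measured when the call began, along the tool's axes at that moment; what a row does not reach only later rows make up. A row lasts 1/8 s, in which the tool goes at most 62.5 mm and 10.7 degrees, less where a joint would pass 70% of its speed; a pose out of reach is approached as far as the arm can. A call with a gripper value outside its range is refused whole. The fingers move at their own pace and stop on an object; the grip force is fixed at half the most. Time passes only in rows, so rows that repeat a pose let the fingers close. It gives the time, the measured TCP pose, the force and the opening at its end, in the units of the state.
- ctrl.get_obs(): the state, without advancing time (a new reading comes with each control period).
- ctrl.get_image(name): name is "scene" or "top" or "wrist"; returns a dict with "frame" (384x512x3 uint8, red, green, blue), "vertical_fov" (degrees; the focal length in pixels is half the picture's height over the tangent of half this angle, whatever the lens; pixels are square), "cx", "cy" (the principal point, pixels), "distortion" ([k1, k2, p1, p2, k3] as OpenCV has them; the pictures are not rectified), "pose" (4x4, takes a point from camera to world coordinates); the wrist camera has in their place "mount" (4x4, takes a point from camera to tool coordinates, whose origin is the TCP and whose axes are the flange's). Camera axes: x right, y down, z forward; pixel columns grow to the right and rows downward; lengths in mm; the calibration is good to about 2 mm. A picture is of the moment at which its call begins: read the wrist's pose just before it. There is no depth.
- ctrl.close_job(): hands the job in, once; it reports no verdict.
The state is a dict: "t": time; "qpos": joint angles; "qvel": joint speeds; "joint_torque": joint torques, N m; "ee_pos": TCP position; "orientation": TCP orientation; "ft_force": force on the tool from outside, world axes, zero at the start; "moment": the same for the moment, N m; "width": finger opening in mm.
Only numpy, scipy, OpenCV 4.12 (cv2) and the standard library are available. Lean on these libraries where they do the work, as an engineer would, in place of code of your own. Each camera call takes 0.05 s, during which the arm holds its last target.

## Working session

There is one attempt and no reset: what is moved stays moved. The work goes in short steps, Python scripts to look and compute and a tool call to move; the robot and the scene stay as the last step left them, time stands still between calls to the robot, and variables do not carry over. Pictures are saved under pics/ and viewed, and the job is handed in when it is done.

Besides the shell and the picture viewer there is one more tool, called after ">>>" by a JSON object that holds its "fn" and its "kwargs". move_arm: Moves the arm, as the interface text tells. Its arguments: {"type":"object","properties":{"increments":{"type":"array","items":{"type":"number"}}},"required":["increments"]}

```bash
ls; mkdir -p pics; python3 - <<'E'
from workcell import ctrl
import cv2,numpy as np,pickle
print(ctrl.get_obs(), ctrl.grip_point_offset)
for n in ["scene","top","wrist"]:
    d=ctrl.get_image(n)
    pickle.dump(d,open(f'pics/{n}0.pkl','wb'))
    cv2.imwrite(f'pics/{n}0.png',cv2.resize(d['frame'][:,:,::-1],(768,576),interpolation=cv2.INTER_CUBIC))
    print(n,{k:(np.round(v,4).tolist() if k!='frame' else 0) for k,v in d.items()})
E
```

```text
pics
{'t': 0.0, 'qpos': array([-1.18300525e+00,  4.23842928e-01,  1.63070730e+00, -3.73563621e-05,
        1.08856932e+00, -1.90197798e-02]), 'qvel': array([ 0.00065784,  0.00077582, -0.00080074, -0.00010549,  0.00274377,
       -0.00243654]), 'joint_torque': array([ 3.39901944e-04, -5.44628119e+01, -2.73666000e+01,  6.44604466e-02,
        2.27762922e-02, -1.40168286e-04]), 'ee_pos': array([ 247.09224765, -573.47150362,  221.89358627]), 'orientation': array([-3.07535698e+00, -6.34344364e-01,  4.90591089e-04]), 'ft_force': array([-0.10963759, -0.4524781 , -0.85781149]), 'moment': array([ 0.03507491,  0.00759432, -0.01251464]), 'width': 87.95679285045675} 18.700000000000003
scene {'frame': 0, 'vertical_fov': 54.2581, 'cx': 251.5346, 'cy': 195.79, 'distortion': [0.0052, 0.0, 0.0, 0.0, 0.0], 'pose': [[0.6033, 0.4505, -0.6581, 1250.1266], [0.7972, -0.3635, 0.482, -508.2764], [-0.0221, -0.8154, -0.5784, 687.1461], [0.0, 0.0, 0.0, 1.0]]}
top {'frame': 0, 'vertical_fov': 52.0083, 'cx': 260.6631, 'cy': 194.1747, 'distortion': [-0.1004, 0.0, 0.0, 0.0, 0.0], 'pose': [[0.0264, -0.9829, 0.1825, 453.8859], [-0.9994, -0.0222, 0.0249, -60.9591], [-0.0204, -0.183, -0.9829, 1050.9395], [0.0, 0.0, 0.0, 1.0]]}
wrist {'frame': 0, 'vertical_fov': 62.848, 'cx': 257.1261, 'cy': 196.2169, 'distortion': [-0.0595, 0.0, 0.0, 0.0, 0.0], 'mount': [[-0.0008, -0.9517, -0.3071, 84.3411], [1.0, -0.0009, 0.0, -0.1269], [-0.0003, -0.3071, 0.9517, -163.268], [0.0, 0.0, 0.0, 1.0]]}
```

View pics/top0.png

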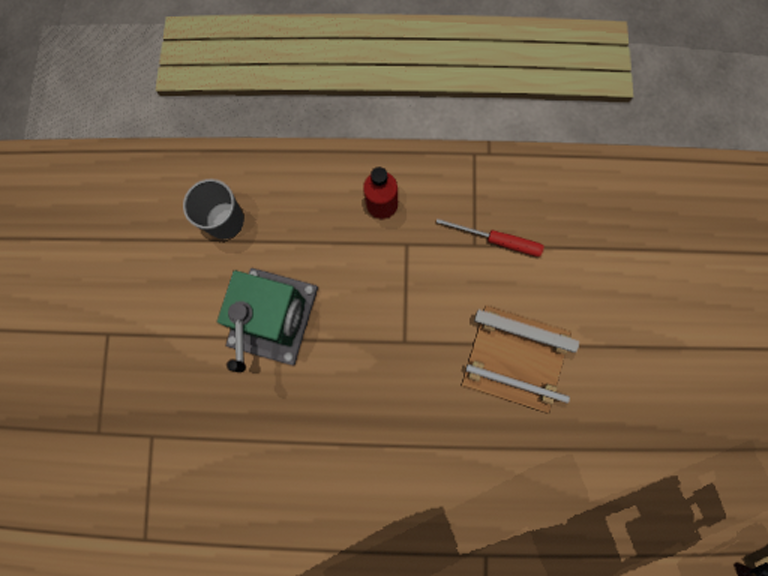

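View pics/scene0.png

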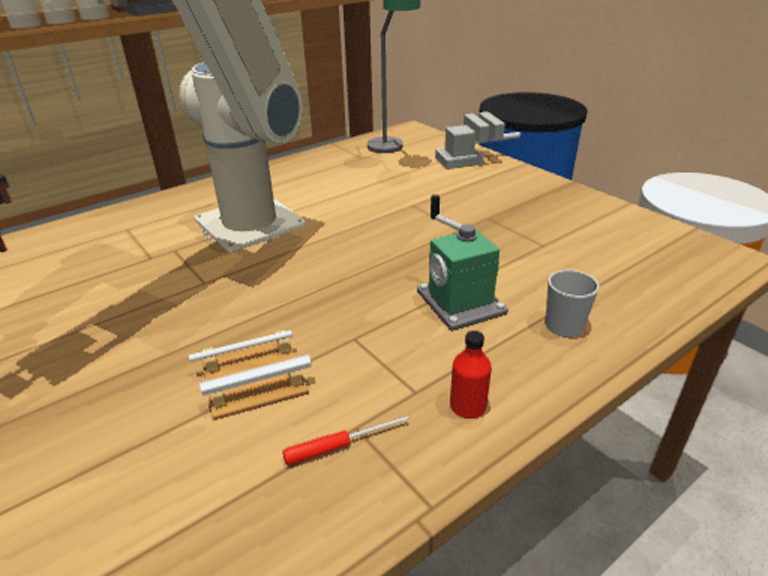

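View pics/wrist0.png

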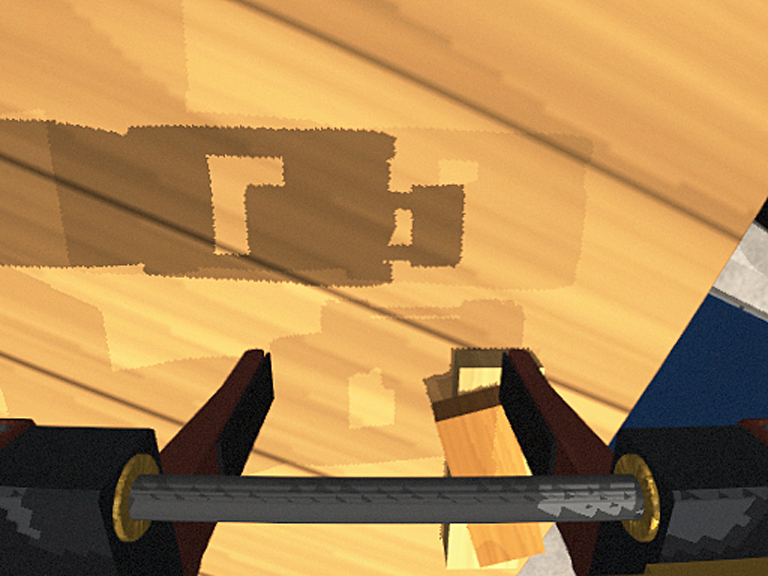

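The top picture shows the hex bar from about (478,316) to (577,346), the head near (265,310) with its mouth facing right at (293,316), and the lever knob at (236,366). I'll enlarge these.

```bash
python3 - <<'E'
import cv2,numpy as np,pickle
d=pickle.load(open('pics/top0.pkl','rb'));f=d['frame'][:,:,::-1]
def crop(f,x,y,w,h,n,s):
    cv2.imwrite(f'pics/{n}.png',cv2.resize(f[y:y+h,x:x+w],None,fx=s,fy=s,interpolation=cv2.INTER_CUBIC))
crop(f,300,195,100,75,'c_bar',8)
crop(f,135,170,90,85,'c_head',7)
d=pickle.load(open('pics/scene0.pkl','rb'));f=d['frame'][:,:,::-1]
crop(f,120,210,100,75,'s_bar',8)
crop(f,270,120,80,100,'s_head',6)
E
```

```text
(no output)
```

View pics/c_bar.png

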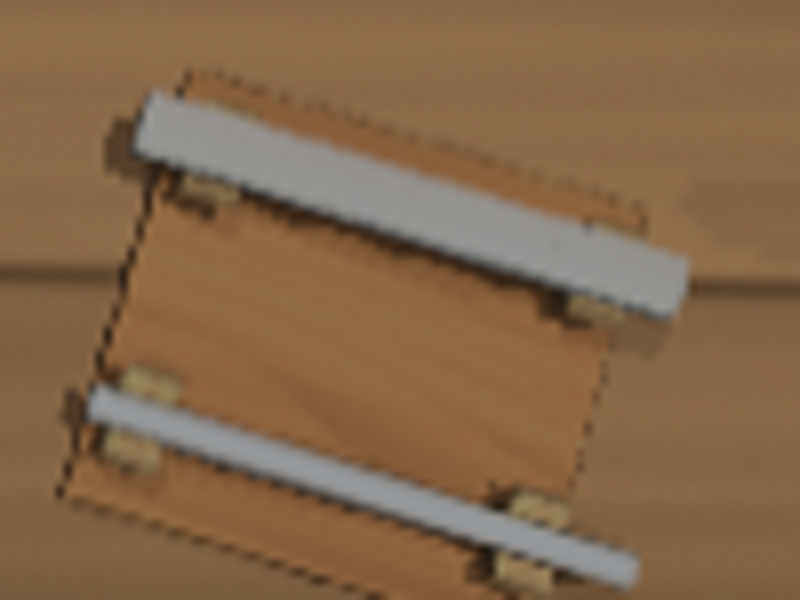

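View pics/c_head.png

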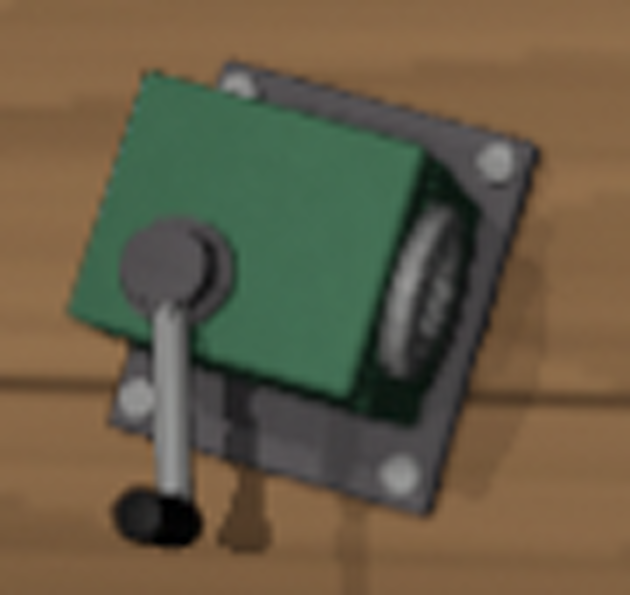

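View pics/s_bar.png

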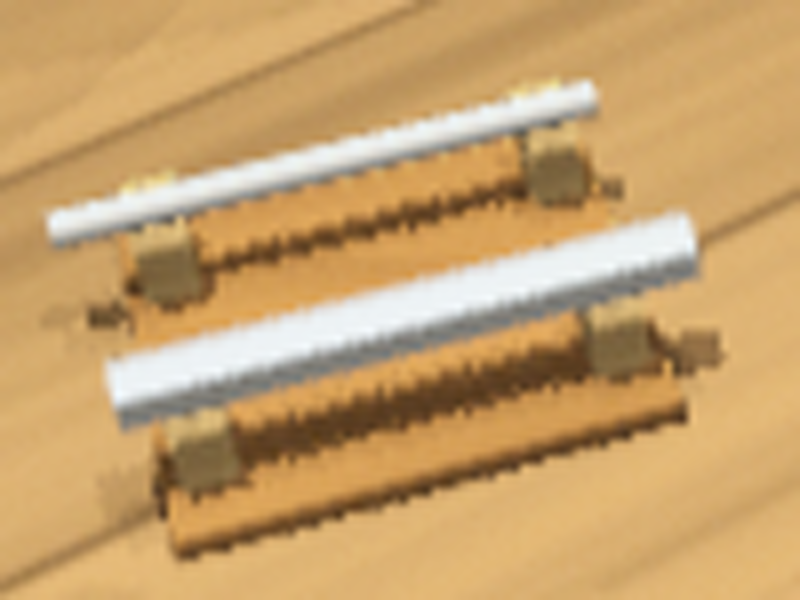

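View pics/s_head.png

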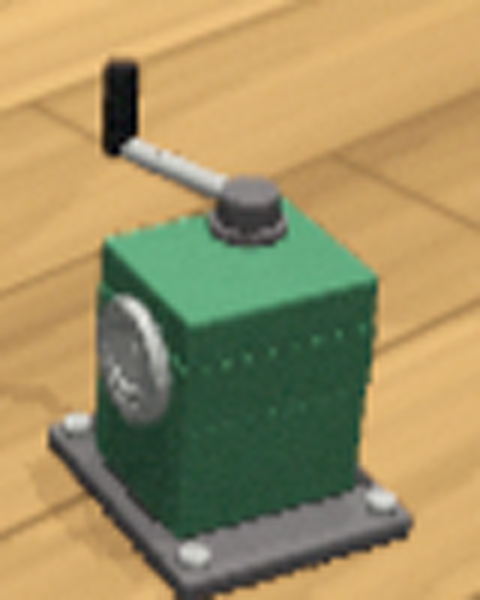

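```bash
cat > h.py <<'E'
import cv2,numpy as np,pickle
from scipy.optimize import least_squares
from scipy.spatial.transform import Rotation as R
def K(d):
    h=d['frame'].shape[0];f=h/2/np.tan(np.radians(d['vertical_fov'])/2)
    return np.array([[f,0,d['cx']],[0,f,d['cy']],[0,0,1.]])
def pose(d,obs=None):
    if 'pose' in d: return np.array(d['pose'])
    T=np.eye(4);T[:3,:3]=R.from_rotvec(obs['orientation']).as_matrix();T[:3,3]=obs['ee_pos']
    return T@np.array(d['mount'])
def proj(d,P,T=None):
    T=pose(d) if T is None else T
    Ti=np.linalg.inv(T)
    return cv2.projectPoints(np.asarray(P,float).reshape(-1,3),cv2.Rodrigues(Ti[:3,:3])[0],Ti[:3,3],K(d),np.array(d['distortion'],float))[0].reshape(-1,2)
def atz(d,uv,z,T=None):
    T=pose(d) if T is None else T
    n=cv2.undistortPoints(np.asarray(uv,float).reshape(-1,1,2),K(d),np.array(d['distortion'],float)).reshape(-1,2)
    r=np.c_[n,np.ones(len(n))]@T[:3,:3].T
    return T[:3,3]+r*((np.broadcast_to(z,len(n))-T[2,3])/r[:,2])[:,None]
def load(n): return pickle.load(open(f'pics/{n}.pkl','rb'))
E
python3 - <<'E'
from h import *
t=load('top0');s=load('scene0')
o=np.array([135,170]);pc=lambda c:(np.array(c,float)-.0)/7+o-.5+.5/7*1
plate=pc([(230,62),(540,150),(432,515),(110,425)])
P=atz(t,plate,12)
print('plate',P.round(1).tolist()); print(P.mean(0),[np.linalg.norm(P[i]-P[i-1]).round(1) for i in range(4)])
top=pc([(148,72),(425,150),(352,398),(70,315)])
Q=atz(t,top,140);print('top',Q.round(1).tolist(),[np.linalg.norm(Q[i]-Q[i-1]).round(1) for i in range(4)])
for A in(P,Q):
    f=A[0]-A[1]+A[3]-A[2]; print('feed yaw',np.degrees(np.arctan2(f[1],f[0])))
    w=A[3]-A[0]+A[2]-A[1]; print(' from width',np.degrees(np.arctan2(w[1],w[0]))+90)
piv=atz(t,pc([(163,267)]),165);print('pivotcap',piv); 
print('knob top',atz(t,pc([(137,517)]),200))
o8=np.array([300,195]);pb=lambda c:np.array(c,float)/8+o8-.5+.5/8
B=atz(t,pb([(146,122),(676,288)]),50);print('bar',B.round(1).tolist(),np.linalg.norm(B[0]-B[1]),np.degrees(np.arctan2(*(B[0]-B[1])[[1,0]])),B.mean(0))
Rb=atz(t,pb([(98,404),(629,570)]),46);print('round',Rb.round(1).tolist(),Rb.mean(0))
# scene
os=np.array([120,210]);ps=lambda c:np.array(c,float)/8+os-.5+.5/8
B=atz(s,ps([(115,392),(690,243)]),46);print('bar scene',B.round(1).tolist(),np.linalg.norm(B[0]-B[1]),np.degrees(np.arctan2(*(B[1]-B[0])[[1,0]])),B.mean(0))
E
```

```text
plate [[684.8, 221.5, 12.0], [652.5, 97.7, 12.0], [511.2, 132.1, 12.0], [541.7, 258.4, 12.0]]
[597.55317811 177.43680703  12.        ] [np.float64(147.8), np.float64(127.9), np.float64(145.4), np.float64(130.0)]
top [[652.3, 215.1, 140.0], [627.2, 117.4, 140.0], [542.3, 137.3, 140.0], [567.7, 235.7, 140.0]] [np.float64(87.1), np.float64(100.8), np.float64(87.2), np.float64(101.6)]
feed yaw 75.91050768746808
 from width 255.92730272533365
feed yaw 75.5509499915935
 from width 256.55080342946917
pivotcap [[581.28174008 197.47189585 165.        ]]
knob top [[497.38412007 189.97352586 200.        ]]
bar [[602.2, -183.4, 50.0], [552.3, -353.4, 50.0]] 177.17293950366397 73.63793475227195 [ 577.24996725 -268.39647938   50.        ]
round [[512.0, -168.8, 46.0], [463.0, -337.5, 46.0]] [ 487.51062486 -253.18643139   46.        ]
bar scene [[551.1, -353.3, 46.0], [602.4, -181.9, 46.0]] 178.8773003069528 73.32936924544896 [ 576.7703426  -267.59469154   46.        ]
```

```bash
cat >> h.py <<'E'
def plan(target,yawdeg):
    from workcell import ctrl
    o=ctrl.get_obs();M=R.from_rotvec(o['orientation']).as_matrix()
    d=M.T@(np.array(target,float)-o['ee_pos'])
    cur=np.degrees(np.arctan2(M[1,0],M[0,0]))
    print('t',round(o['t'],2),'ee',o['ee_pos'].round(1),'yaw',cur.round(2),'tilt',np.degrees(np.arccos(-M[2,2])).round(2),'w',round(o['width'],1),'F',o['ft_force'].round(1))
    print('dxyz',d.round(1),'yaw',round(cur-yawdeg,2),'q',o['qpos'].round(2))
def snap(cam,name,crop=None,s=1.5):
    from workcell import ctrl
    o=ctrl.get_obs();d=ctrl.get_image(cam);d['obs']=o
    pickle.dump(d,open(f'pics/{name}.pkl','wb'))
    f=d['frame'][:,:,::-1]
    if crop: x,y,w,h=crop;f=f[y:y+h,x:x+w]
    cv2.imwrite(f'pics/{name}.png',cv2.resize(f,None,fx=s,fy=s,interpolation=cv2.INTER_CUBIC))
E
python3 -c "
from h import *
plan([566,-304,120],73.5)"
```

```text
t 0.15 ee [ 247.2 -573.6  222.1] yaw 23.31 tilt 0.07 w 87.5 F [ 0.5  0.4 -0.2]
dxyz [ 399.5 -121.3  102.2] yaw -50.19 q [-1.18  0.42  1.63  0.    1.09 -0.02]
```

>>> {"fn": "move_arm", "kwargs": {"increments": [0, 57, -17, 0, -7, 0, 114, -35, 0, -14, 0, 171, -52, 10, -21.5, 0, 228, -69, 25, -28.5, 0, 285, -87, 45, -36, 0, 342, -104, 65, -43, 0, 399.5, -121.3, 85, -50.2, 0, 399.5, -121.3, 102, -50.2, 0, 399.5, -121.3, 102, -50.2]}}

```text
t: 1.27
ee_pos: [564.6, -303.3, 118.4]
orientation: [-2.513, -1.877, 0.002]
ft_force: [0.4, -0.1, -0.6]
width: 87.8
```

```bash
python3 -c "
from h import *
plan([566,-304,27],73.5)
snap('wrist','w1')
"
```

```text
t 1.27 ee [ 564.6 -303.3  118.4] yaw 73.51 tilt 0.27 w 87.8 F [ 0.4 -0.1 -0.6]
dxyz [-0.4  1.9 91.4] yaw 0.01 q [-0.51  0.57  1.65  0.    0.92 -0.22]
```

View pics/w1.png

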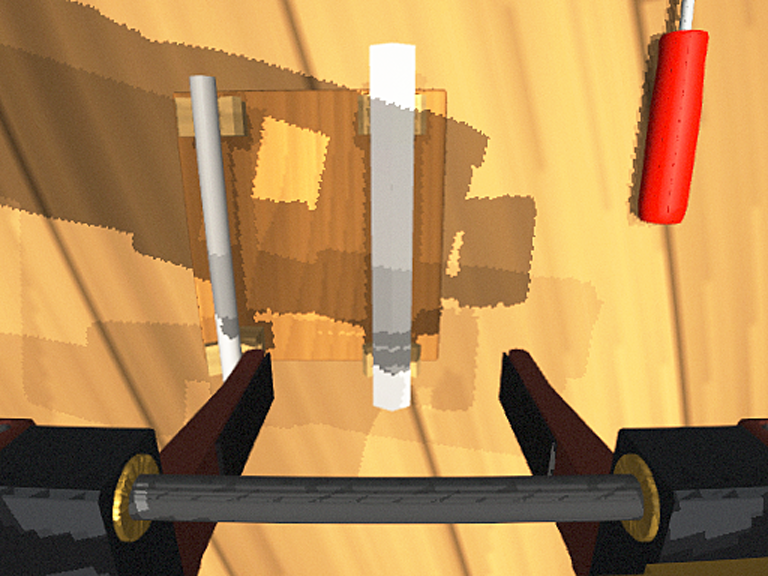

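The bar runs vertically, from the far end (393,44) to the near end (392,408). The round bar is at left and the screwdriver at right. Converting these points:

```bash
python3 -c "
from h import *
d=load('w1');T=pose(d,d['obs'])
c=lambda p:(np.array(p,float)+.5)/1.5-.5
A=atz(d,c([(369.5,45),(415.5,45),(412,405),(373.5,405)]),51.8,T);print(A.round(1))
f=(A[0]+A[1])/2;n=(A[2]+A[3])/2
print('ctr',((f+n)/2).round(1),'len',np.linalg.norm(f-n),'w',np.linalg.norm(A[0]-A[1]),np.linalg.norm(A[2]-A[3]),'yaw',np.degrees(np.arctan2(*(f-n)[[1,0]])))
"
```

```text
[[ 592.9 -179.1   51.8]
 [ 612.5 -184.9   51.8]
 [ 562.3 -358.9   51.8]
 [ 541.8 -352.8   51.8]]
ctr [ 577.4 -268.9   51.8] len 181.05384951576164 w 20.449876934285413 21.41323990875015 yaw 73.7386339641691
```

```bash
python3 -c "
from h import *
plan([566.4,-305,27.5],73.7)"
```

```text
t 1.32 ee [ 564.8 -304.2  119.5] yaw 73.44 tilt 0.18 w 88.0 F [ 0.9 -0.6 -0.1]
dxyz [-0.4  2.  92. ] yaw -0.26 q [-0.51  0.57  1.65  0.    0.92 -0.22]
```

>>> {"fn": "move_arm", "kwargs": {"increments": [0, -0.4, 2, 40, -0.2, 0, -0.4, 2, 75, -0.2, 0, -0.4, 2, 91, -0.2, 0, -0.4, 2, 91, -0.2, 0, -0.4, 2, 91, -0.2]}}

```text
t: 1.95
ee_pos: [567.1, -306.0, 30.1]
orientation: [-2.515, -1.881, -0.0]
ft_force: [0.1, -0.7, -0.1]
width: 87.9
```

```bash
python3 -c "
from h import *
plan([566.4,-305,27.5],73.7)"
```

```text
t 1.95 ee [ 567.1 -306.    30.1] yaw 73.6 tilt 0.05 w 87.9 F [ 0.1 -0.7 -0.1]
dxyz [ 0.7 -1.   2.6] yaw -0.1 q [-0.51  0.7   1.67  0.    0.77 -0.23]
```

Now close on the bar.

>>> {"fn": "move_arm", "kwargs": {"increments": [60, 0, -0.7, 2, 0, 140, 0, -0.7, 2, 0, 255, 0, -0.7, 2, 0, 255, 0, -0.7, 2, 0, 255, 0, -0.7, 2, 0, 255, 0, -0.7, 2, 0, 255, 0, -0.7, 2, 0]}}

```text
t: 2.82
ee_pos: [566.4, -305.8, 28.0]
orientation: [-2.515, -1.881, -0.0]
ft_force: [-0.4, 0.0, -0.1]
width: 21.1
```

```bash
python3 -c "
from h import *
plan([566.4,-305,27.5],73.7)
snap('wrist','w2')"
```

```text
t 2.83 ee [ 566.4 -305.8   28. ] yaw 73.6 tilt 0.05 w 21.1 F [-0.4  0.  -0.1]
dxyz [ 0.7 -0.3  0.5] yaw -0.1 q [-0.51  0.7   1.67  0.    0.76 -0.23]
```

View pics/w2.png

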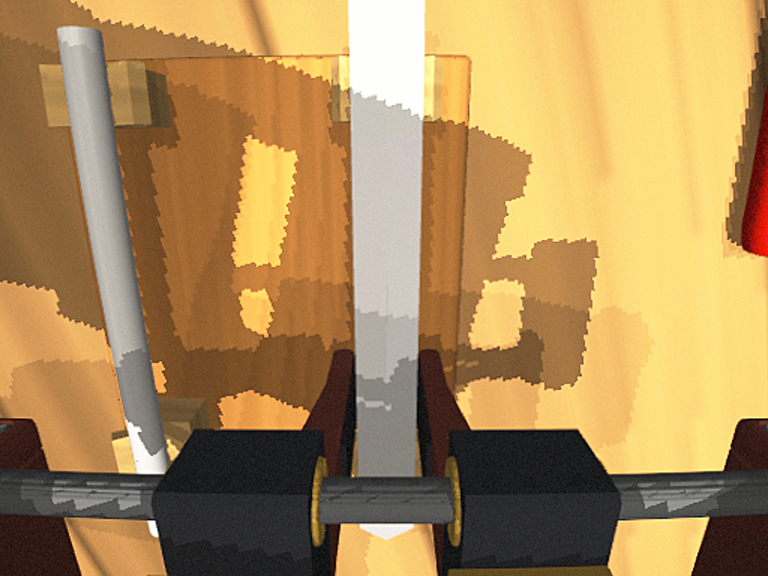

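Gripped: the bar is straight between the pads in the picture (cols 352–420). I'll lift it and go above the head for a closer look at the fixture.

```bash
python3 -c "
from h import *
plan([576,93,260],75.9)"
```

```text
t 2.88 ee [ 566.6 -305.8   28. ] yaw 73.6 tilt 0.04 w 19.8 F [ 0.9  0.7 -0.3]
dxyz [ 385.4 -103.7 -231.7] yaw -2.3 q [-0.51  0.7   1.67  0.    0.76 -0.23]
```

>>> {"fn": "move_arm", "kwargs": {"increments": [255, 0, 0, -20, 0, 255, 0, 0, -50, 0, 255, 0, 0, -100, 0, 255, 20, -5, -150, 0, 255, 60, -16, -200, 0, 255, 115, -31, -232, 0, 255, 170, -46, -232, -1, 255, 225, -61, -232, -2, 255, 280, -76, -232, -2.3, 255, 335, -90, -232, -2.3, 255, 385, -104, -232, -2.3, 255, 385, -104, -232, -2.3]}}

```text
t: 4.38
ee_pos: [575.2, 95.8, 261.5]
orientation: [-2.473, -1.937, -0.002]
ft_force: [0.1, -0.4, -1.6]
width: 19.3
```

```bash
python3 -c "
from h import *
plan([576,93,260],75.9)
snap('wrist','w3');snap('scene','s3');plan([576,93,260],75.9)"
```

```text
t 4.38 ee [575.2  95.8 261.5] yaw 76.16 tilt 0.08 w 19.3 F [ 0.1 -0.4 -1.6]
dxyz [-2.5  1.5  1.5] yaw 0.26 q [0.14 0.32 1.69 0.   1.13 0.39]
t 4.47 ee [575.3  92.8 261.1] yaw 75.98 tilt 0.02 w 19.7 F [ 0.1  0.5 -1.4]
dxyz [0.4 0.7 1.1] yaw 0.08 q [0.14 0.32 1.69 0.   1.13 0.38]
```

View pics/w3.png

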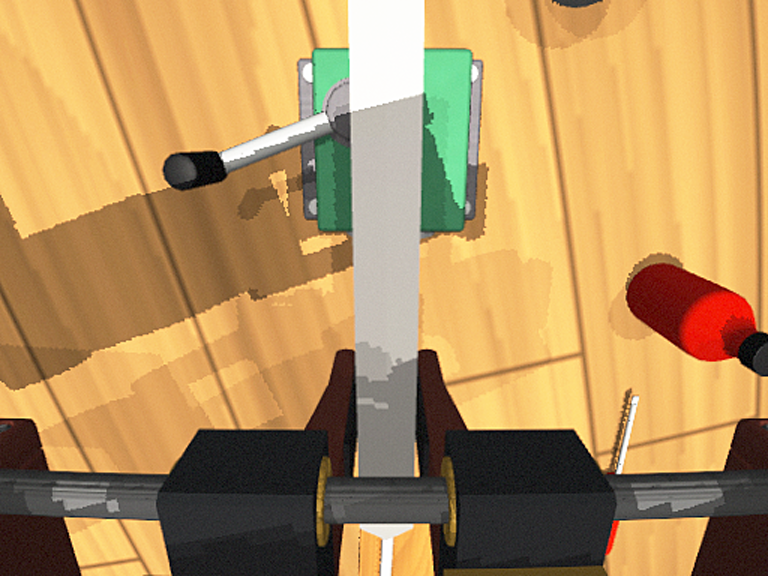

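View pics/s3.png

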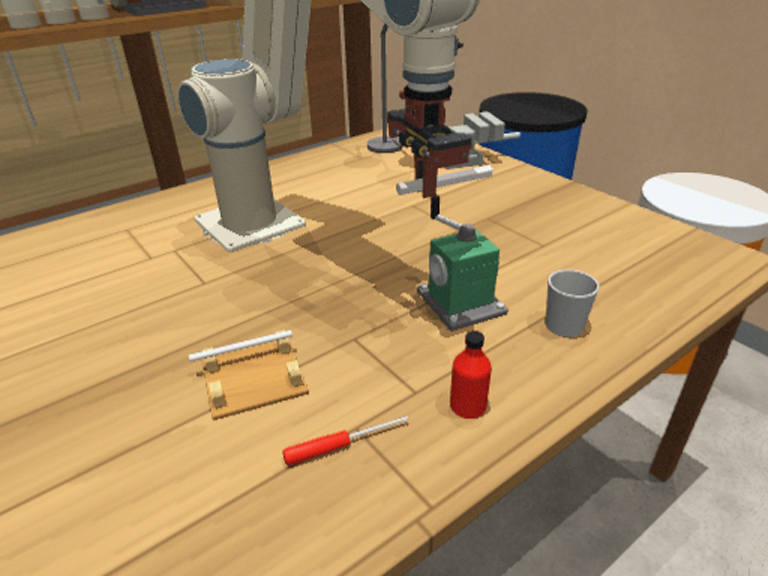

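```bash
python3 -c "
from h import *
snap('wrist','w4');d=load('w4')
cv2.imwrite('pics/w4c.png',cv2.resize(d['frame'][20:170,100:340,::-1],None,fx=3.33,fy=3.33,interpolation=cv2.INTER_CUBIC))
print(d['obs']['ee_pos'],d['obs']['orientation'],d['obs']['t'])
snap('top','t4',(135,160,150,110),5)"
```

```text
[575.26090761  92.80790235 261.05066565] [-2.47580910e+00 -1.93378876e+00 -5.47003382e-04] 4.475
```

View pics/w4c.png

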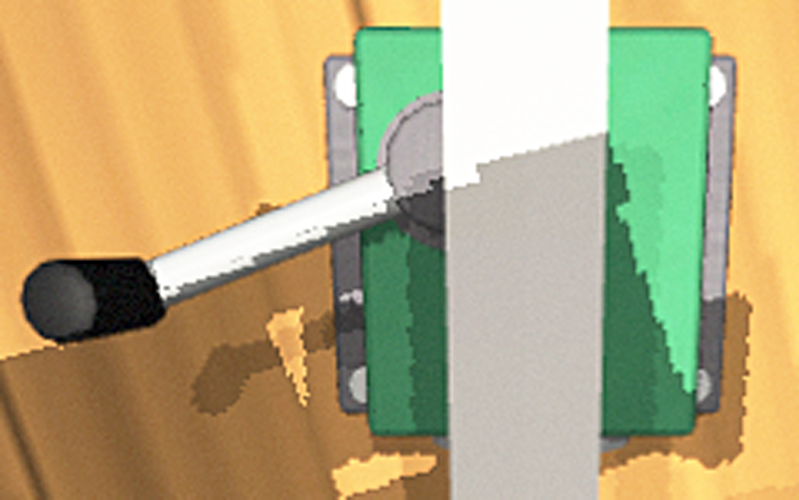

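View pics/t4.png

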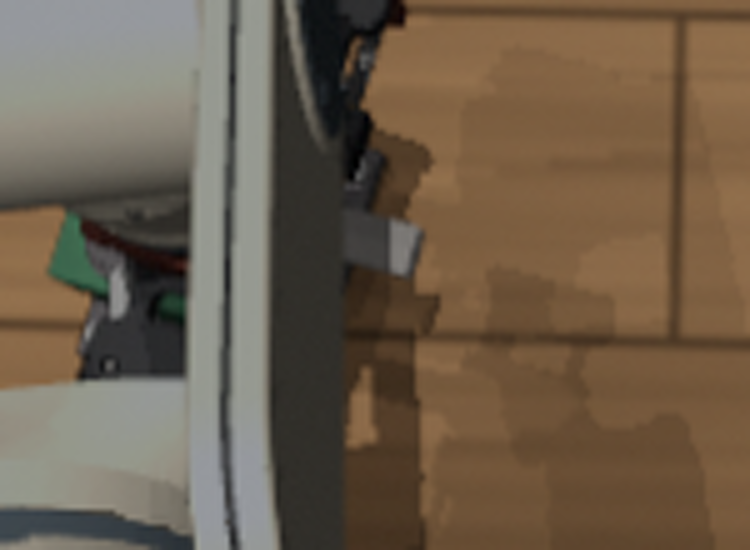

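In the crop, the head top's corners are at (355,28), (712,28), (696,434) and (369,434). The bar's edges are at cols 442 and 609 (row 0), and at cols 450 and 601 (row 480). The knob top is at (60,300).

```bash
python3 -c "
from h import *
d=load('w4');T=pose(d,d['obs'])
c=lambda p:(np.array(p,float)+.5)/3.33-.5+np.array([100,20])
A=atz(d,c([(355,28),(712,28),(696,434),(369,434)]),140,T);print(A.round(1),A.mean(0).round(1))
print('sizes',[np.linalg.norm(A[i]-A[i-1]).round(1) for i in range(4)])
f=A[0]-A[3]+A[1]-A[2];w=A[0]-A[1]+A[3]-A[2]
print('yaw',np.degrees(np.arctan2(f[1],f[0])),np.degrees(np.arctan2(w[1],w[0]))-90)
B=atz(d,c([(442,0),(609,0),(601,480),(450,480)]),261+18+5.8,T);print(B.round(1))
f=B[0]-B[3]+B[1]-B[2];print('bar yaw',np.degrees(np.arctan2(f[1],f[0])),'mid',((B[0]+B[1])/2).round(1),((B[2]+B[3])/2).round(1), np.linalg.norm(B[0]-B[1]),np.linalg.norm(B[2]-B[3]))
print('knob',atz(d,c([(60,300)]),200,T))
print('plate',atz(d,c([(325,57),(735,57),(718,410),(341,410)]),12,T).mean(0))
"
```

```text
[[567.7 237.6 140. ]
 [653.4 216.1 140. ]
 [629.2 117.6 140. ]
 [542.5 139.3 140. ]] [598.2 177.6 140. ]
sizes [np.float64(101.5), np.float64(88.4), np.float64(101.5), np.float64(89.4)]
yaw 75.91550460598368 75.95805208870485
[[592.7 206.1 284.8]
 [612.3 201.2 284.8]
 [598.1 143.8 284.8]
 [578.2 148.8 284.8]]
bar yaw 75.95447105778172 mid [602.5 203.7 284.8] [588.2 146.3 284.8] 20.149278426785514 20.49506980246894
knob [[498.45693746 190.2345831  200.        ]]
plate [598.39432973 179.04617732  12.        ]
```

```bash
python3 -c "
from h import *
plan([550.8,-13.5,77],75.93)"
```

```text
t 4.58 ee [575.4  91.6 260.7] yaw 75.85 tilt 0.02 w 19.9 F [ 0.7 -0.1 -2. ]
dxyz [-108.     1.8  183.7] yaw -0.08 q [0.14 0.32 1.69 0.   1.13 0.38]
```

>>> {"fn": "move_arm", "kwargs": {"increments": [255, -50, 0.8, 0, 0, 255, -100, 1.6, 5, 0, 255, -113, 1.8, 50, 0, 255, -113, 1.8, 100, 0, 255, -113, 1.8, 145, 0, 255, -113, 1.8, 175, 0, 255, -113, 1.8, 183.7, 0, 255, -113, 1.8, 183.7, 0, 255, -113, 1.8, 183.7, 0, 255, -113, 1.8, 183.7, 0]}}

```text
t: 5.82
ee_pos: [550.4, -18.4, 78.3]
orientation: [2.477, 1.93, 0.003]
ft_force: [-0.4, -0.2, -2.2]
width: 19.8
```

```bash
python3 -c "
from h import *
plan([550.8,-13.5,77],75.93)
snap('scene','s5',(240,110,110,100),6);snap('wrist','w5');snap('top','t5',(150,170,150,110),5);plan([550.8,-13.5,77],75.93)"
```

```text
t 5.83 ee [550.4 -18.4  78.3] yaw 75.84 tilt 0.13 w 19.8 F [-0.4 -0.2 -2.2]
dxyz [ 4.9 -0.9  1.3] yaw -0.09 q [-0.06  0.53  1.88  0.    0.73  0.19]
t 5.97 ee [549.9 -18.3  77.7] yaw 75.86 tilt 0.07 w 19.4 F [ 0.6  0.6 -1.1]
dxyz [ 4.8 -0.3  0.7] yaw -0.07 q [-0.06  0.53  1.88  0.    0.73  0.19]
```

View pics/s5.png

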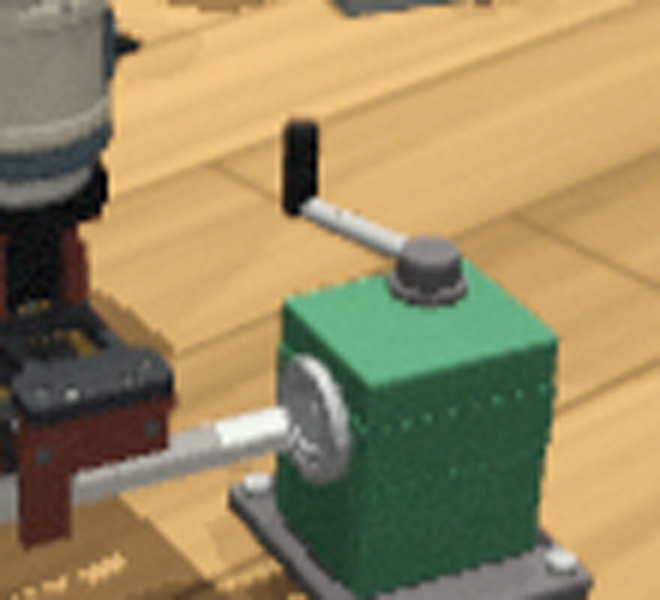

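View pics/w5.png

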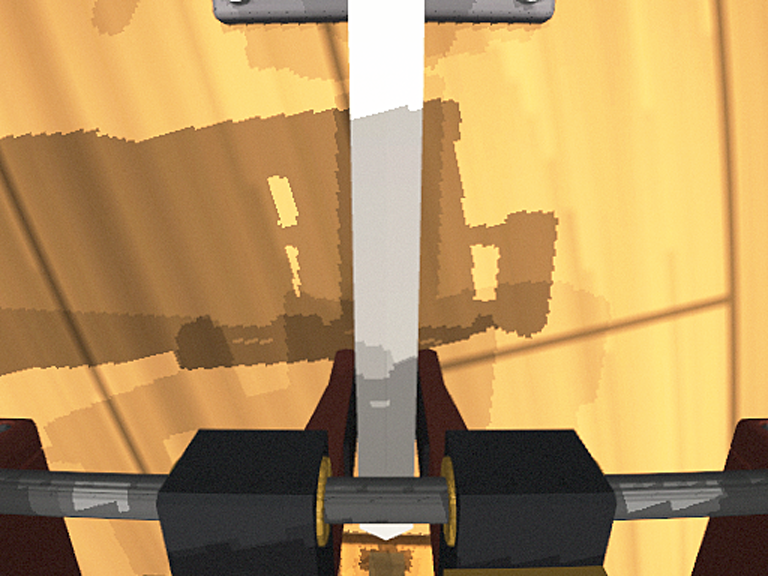

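View pics/t5.png

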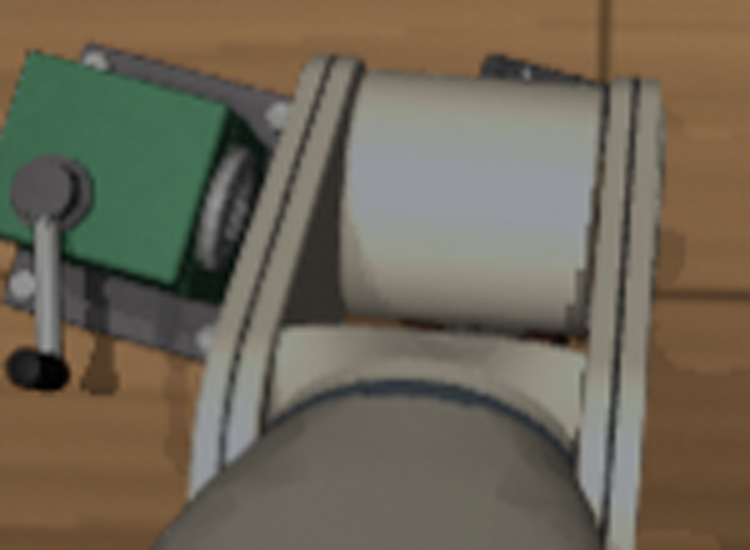

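The bar stands just short of the ring and looks in line. I'll overlay the predicted bar and the bore rim on the scene view to check height and pitch.

```bash
python3 -c "
from h import *
d=load('s5');f=np.ascontiguousarray(cv2.resize(d['frame'][150:200,240:310,::-1],None,fx=11,fy=11,interpolation=cv2.INTER_CUBIC))
th=np.radians(75.9);X=np.array([np.cos(th),np.sin(th),0]);Y=np.array([-np.sin(th),np.cos(th),0]);Z=np.array([0,0,1])
tcp=d['obs']['ee_pos'];tcp=np.array([550.1,-18.3,77.8])
def px(P): return ((proj(d,P)-[240,150]+.5)*11-.5).round().astype(int)
for k in range(6):
    a=np.radians(90+60*k);o=11.55*(np.cos(a)*Y+np.sin(a)*Z)+[0,0,18]
    p=px([tcp+o+X*(-50),tcp+o+X*128.7]);cv2.line(f,tuple(p[0].tolist()),tuple(p[1].tolist()),(0,0,255),1)
m=np.array([584.4,123.1,95])
for r,c in((11,(255,0,0)),(14.5,(255,0,255))):
    pts=px([m+r/np.cos(np.pi/6)*(np.cos(a)*Y+np.sin(a)*Z)+(X*8 if r==11 else 0) for a in np.radians(90+60*np.arange(6))]);cv2.polylines(f,[pts],True,c,1)
cv2.imwrite('pics/s5o.png',f)"
```

```text
(no output)
```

View pics/s5o.png

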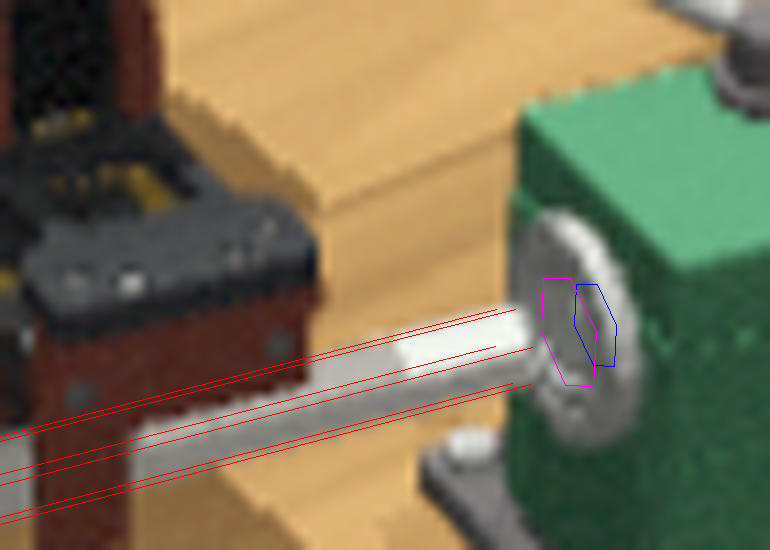

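Prediction and picture agree to under 1 mm. I'll enter the lead-in.

>>> {"fn": "move_arm", "kwargs": {"increments": [255, 6, -0.4, 0.5, 0, 255, 12, -0.4, 0.5, 0, 255, 17, -0.4, 0.5, 0, 255, 21, -0.4, 0.5, 0, 255, 25, -0.4, 0.5, 0, 255, 28, -0.4, 0.5, 0, 255, 30, -0.4, 0.5, 0, 255, 30, -0.4, 0.5, 0]}}

```text
t: 6.98
ee_pos: [556.9, 11.0, 77.2]
orientation: [2.477, 1.931, 0.002]
ft_force: [-0.4, 0.3, -1.5]
width: 19.6
```

```bash
cat >> h.py <<'E'
def st():
    from workcell import ctrl
    o=ctrl.get_obs();th=np.radians(75.93);X=np.array([np.cos(th),np.sin(th),0]);Y=np.array([-np.sin(th),np.cos(th),0])
    m=np.array([584.4,123.1,0]);M=R.from_rotvec(o['orientation']).as_matrix()
    r=o['ee_pos']-m
    print('t %.2f tip %.1f lat %.1f z %.1f yaw %.2f w %.1f | F feed %.1f lat %.1f z %.1f'%(o['t'],r@X+128.7,r@Y,r[2],np.degrees(np.arctan2(M[1,0],M[0,0])),o['width'],o['ft_force']@X,o['ft_force']@Y,o['ft_force'][2]),'mom',np.round([o['moment']@X,o['moment']@Y,o['moment'][2]],2))
E
python3 -c "
from h import *
st()"
```

```text
t 6.97 tip 13.3 lat -0.6 z 77.2 yaw 75.86 w 19.6 | F feed 0.2 lat 0.4 z -1.5 mom [-0.1   0.1   0.01]
```

>>> {"fn": "move_arm", "kwargs": {"increments": [255, 5, 0, 0, 0, 255, 10, 0, 0, 0, 255, 15, 0, 0, 0, 255, 19, 0, 0, 0, 255, 19, 0, 0, 0]}}

```text
t: 7.6
ee_pos: [561.6, 29.7, 77.2]
orientation: [2.477, 1.932, 0.002]
ft_force: [0.0, 0.1, -2.0]
width: 19.8
```

```bash
python3 -c "
from h import *
st()"
```

```text
t 7.60 tip 32.6 lat -0.5 z 77.2 yaw 75.90 w 19.8 | F feed 0.1 lat 0.0 z -2.0 mom [-0.02  0.1  -0.02]
```

>>> {"fn": "move_arm", "kwargs": {"increments": [255, 2, 0, 0, 0, 255, 4, 0, 0, 0, 255, 6, 0, 0, 0, 255, 8, 0, 0, 0, 255, 10, 0, 0, 0, 255, 11, 0, 0, 0]}}

```text
t: 8.35
ee_pos: [563.7, 39.5, 76.9]
orientation: [2.477, 1.932, -0.001]
ft_force: [-1.9, -5.9, -3.3]
width: 19.8
```

```bash
python3 -c "
from h import *
st()"
```

```text
t 8.35 tip 42.6 lat -0.2 z 76.9 yaw 75.90 w 19.8 | F feed -6.2 lat 0.4 z -3.3 mom [-0.17  1.29 -0.05]
```

>>> {"fn": "move_arm", "kwargs": {"increments": [255, 1, 0, 0, 0, 255, 2, 0, 0, 0, 255, 3, 0, 0, 0, 255, 3, 0, 0, 0]}}

```text
t: 8.85
ee_pos: [564.0, 41.5, 76.7]
orientation: [2.477, 1.931, -0.003]
ft_force: [-0.7, -5.6, -1.7]
width: 19.6
```

```bash
python3 -c "
from h import *
st()"
```

```text
t 8.85 tip 44.6 lat -0.1 z 76.7 yaw 75.89 w 19.6 | F feed -5.6 lat -0.7 z -1.7 mom [-0.17  1.07 -0.08]
```

>>> {"fn": "move_arm", "kwargs": {"increments": [255, 1, 0, 0, 0, 255, 2, 0, 0, 0, 255, 3, 0, 0, 0, 255, 3, 0, 0, 0]}}

```text
t: 9.35
ee_pos: [564.3, 43.1, 76.6]
orientation: [2.476, 1.931, -0.006]
ft_force: [-1.2, -8.9, -2.0]
width: 19.8
```

```bash
python3 -c "
from h import *
st()"
```

```text
t 9.35 tip 46.2 lat 0.1 z 76.6 yaw 75.89 w 19.8 | F feed -8.9 lat -1.0 z -2.0 mom [-0.23  1.41 -0.11]
```

>>> {"fn": "move_arm", "kwargs": {"increments": [255, 1, 0, 0, 0, 255, 2, 0, 0, 0, 255, 2, 0, 0, 0]}}

```text
t: 9.72
ee_pos: [564.2, 43.2, 76.5]
orientation: [2.476, 1.93, -0.01]
ft_force: [-1.0, -11.5, -0.9]
width: 19.6
```

```bash
python3 -c "
from h import *
st()"
```

```text
t 9.72 tip 46.3 lat 0.2 z 76.5 yaw 75.88 w 19.6 | F feed -11.4 lat -1.8 z -0.9 mom [-0.3   1.87 -0.17]
```

```bash
python3 -c "
from h import *
snap('scene','s6',(240,110,110,100),6);snap('wrist','w6');st()"
```

```text
t 9.82 tip 46.3 lat 0.2 z 76.5 yaw 75.88 w 19.6 | F feed -11.7 lat -1.6 z -1.1 mom [-0.31  1.93 -0.17]
```

View pics/s6.png

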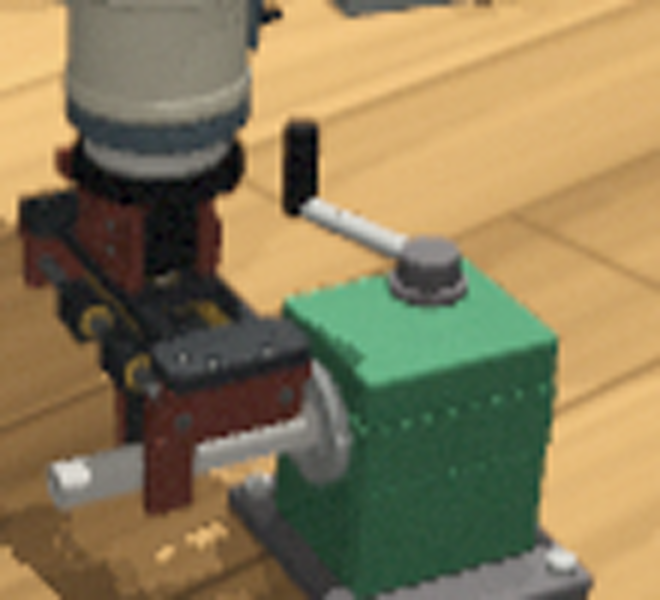

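View pics/w6.png

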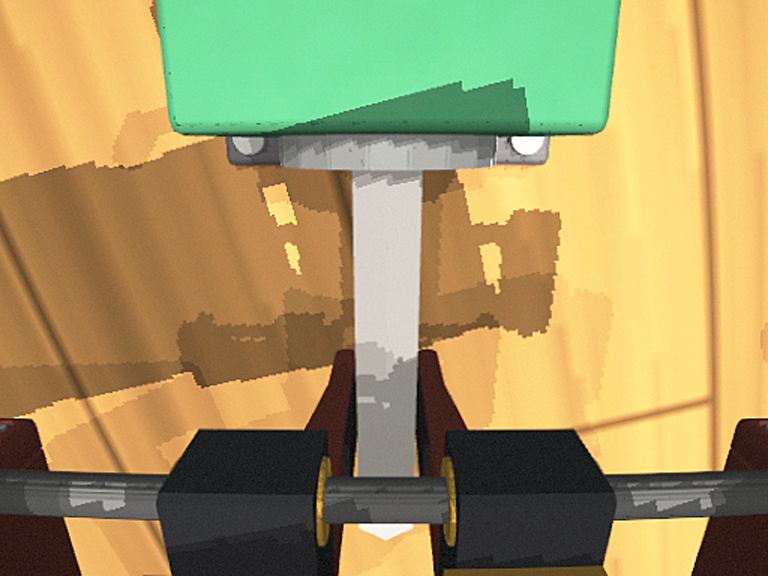

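```bash
python3 -c "
from h import *
d=load('w6');T=pose(d,d['obs'])
c=lambda p:(np.array(p,float)+.5)/1.5-.5
th=np.radians(75.93);X=np.array([np.cos(th),np.sin(th),0]);Y=np.array([-np.sin(th),np.cos(th),0])
m=np.array([584.4,123.1,0])
A=atz(d,c([(280,160),(495,160)]),95,T);print('ring w',np.linalg.norm(A[0]-A[1]))
for z in(106.5,115,120,125,130):
  A=atz(d,c([(387,169)]),z,T);print(z,'ring face x',((A-m)@X))
A=atz(d,c([(175,128),(605,130)]),140,T);print('box front',(A-m)@X,(A-m)@Y)
A=atz(d,c([(387,540)]),106,T);print('rear ridge x',(A-m)@X)
s=load('s6');o=np.array([240,110])
cs=lambda p:(np.array(p,float)+.5)/6-.5+o
A=atz(s,cs([(66,485)]),94.8);print('rear scene',(A-m)@X,(A-m)@Y)
"
```

```text
ring w 63.75740508627543
106.5 ring face x [-4.31017268]
115 ring face x [-3.820384]
120 ring face x [-3.53227301]
125 ring face x [-3.24416203]
130 ring face x [-2.95605104]
box front [6.10113781 5.59896539] [ 43.20992656 -43.76508104]
rear ridge x [-135.42721278]
rear scene [-127.87727031] [-0.55322754]
```

The bar hasn't slipped in the jaws: its rear corner is still at (387,540). The depth is about 46–50 mm and the force is rising without travel, which suggests the hard stop. To rule out a jam, I'll apply a slightly firmer, wiggled push, with the total kept under 18 N.

>>> {"fn": "move_arm", "kwargs": {"increments": [255, 1.5, 0.4, 0, 0, 255, 2, -0.4, -0.4, 0, 255, 2.3, 0.4, 0.3, 0, 255, 2.3, 0, 0, 0]}}

```text
t: 10.32
ee_pos: [564.2, 43.3, 76.4]
orientation: [2.475, 1.929, -0.014]
ft_force: [-1.3, -12.8, -0.5]
width: 19.6
```

```bash
python3 -c "
from h import *
st()"
```

```text
t 10.32 tip 46.4 lat 0.2 z 76.4 yaw 75.88 w 19.6 | F feed -12.7 lat -1.8 z -0.5 mom [-0.37  2.06 -0.1 ]
```

>>> {"fn": "move_arm", "kwargs": {"increments": [255, -1, 0, 0, 0, 255, -3, 0, 0, 0, 255, -4, 0, 0, 0, 255, -4, 0, 0, 0]}}

```text
t: 10.82
ee_pos: [563.9, 40.4, 76.7]
orientation: [2.475, 1.929, -0.011]
ft_force: [1.0, 5.6, -1.8]
width: 20.0
```

```bash
python3 -c "
from h import *
st();plan([0,0,0],75.93)"
```

```text
t 10.82 tip 43.5 lat -0.2 z 76.7 yaw 75.87 w 20.0 | F feed 5.7 lat 0.4 z -1.8 mom [-0.11 -0.86 -0.06]
t 10.82 ee [563.9  40.4  76.7] yaw 75.87 tilt 0.46 w 20.0 F [ 1.   5.6 -1.8]
dxyz [-176.2 -536.9   78.9] yaw -0.06 q [ 0.05  0.55  1.85 -0.01  0.75  0.31]
```

>>> {"fn": "move_arm", "kwargs": {"increments": [255, 1, 0, 0, 0, 255, 2, 0, 0, 0, 255, 2.5, 0, 0, 0, 255, 2.5, 0, 0, 0]}}

```text
t: 11.32
ee_pos: [563.8, 41.4, 76.6]
orientation: [2.474, 1.929, -0.015]
ft_force: [-1.4, -7.7, -0.4]
width: 19.7
```

```bash
python3 -c "
from h import *
st()"
```

```text
t 11.32 tip 44.4 lat 0.1 z 76.6 yaw 75.89 w 19.7 | F feed -7.8 lat -0.5 z -0.4 mom [-0.19  1.18 -0.09]
```

>>> {"fn": "move_arm", "kwargs": {"increments": [255, 1, 0, 0, 0, 255, 2, 0, 0, 0, 255, 3, 0, 0, 0, 255, 3, 0, 0, 0]}}

```text
t: 11.82
ee_pos: [564.2, 42.9, 76.5]
orientation: [2.473, 1.929, -0.018]
ft_force: [-1.1, -8.5, 0.4]
width: 19.8
```

```bash
python3 -c "
from h import *
st();snap('wrist','w7')"
```

```text
t 11.82 tip 46.0 lat 0.1 z 76.5 yaw 75.90 w 19.8 | F feed -8.5 lat -1.0 z 0.4 mom [-0.27  1.21 -0.13]
```

View pics/w7.png

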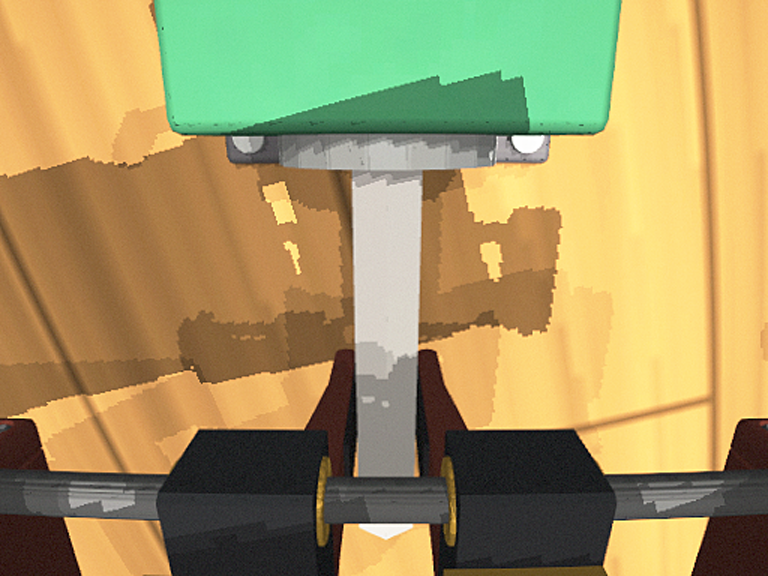

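>>> {"fn": "move_arm", "kwargs": {"increments": [255, 1, 0, 0, 0, 255, 2, 0, 0, 0, 255, 2.5, 0, 0, 0, 255, 2.5, 0, 0, 0]}}

```text
t: 12.38
ee_pos: [564.1, 43.0, 76.4]
orientation: [2.472, 1.928, -0.022]
ft_force: [-1.2, -13.2, 1.7]
width: 19.7
```

```bash
python3 -c "
from h import *
st();plan([0,0,0],75.93)"
```

```text
t 12.38 tip 46.1 lat 0.2 z 76.4 yaw 75.91 w 19.7 | F feed -13.1 lat -2.0 z 1.7 mom [-0.36  1.96 -0.2 ]
t 12.38 ee [564.1  43.   76.4] yaw 75.91 tilt 0.9 w 19.7 F [ -1.2 -13.2   1.7]
dxyz [-177.9 -536.3   81.2] yaw -0.02 q [ 0.06  0.55  1.84 -0.02  0.76  0.32]
```

The hard stop repeats at the same place (46.1–46.4 mm) at 13 N total, about 5 N of it rubbing, and the bar doesn't slip in the jaws. So it is home. I'll relax the push and release.

>>> {"fn": "move_arm", "kwargs": {"increments": [255, 0.6, 0.2, 0, 0, 255, 0.6, 0.2, 0, 0, 180, 0.6, 0.2, 0, 0, 100, 0.6, 0.2, 0, 0, 0, 0.6, 0.2, 0, 0, 0, 0.6, 0.2, 0, 0, 0, 0.6, 0.2, 0, 0, 0, 0.6, 0.2, 0, 0]}}

```text
t: 13.38
ee_pos: [564.4, 43.6, 76.4]
orientation: [2.472, 1.928, -0.022]
ft_force: [-0.1, 0.9, -0.2]
width: 72.4
```

```bash
python3 -c "
from h import *
st();snap('wrist','w8');snap('scene','s8',(240,110,110,100),6)"
```

```text
t 13.38 tip 46.7 lat 0.0 z 76.4 yaw 75.91 w 72.4 | F feed 0.8 lat 0.3 z -0.2 mom [-0.1   0.01 -0.04]
```

View pics/w8.png

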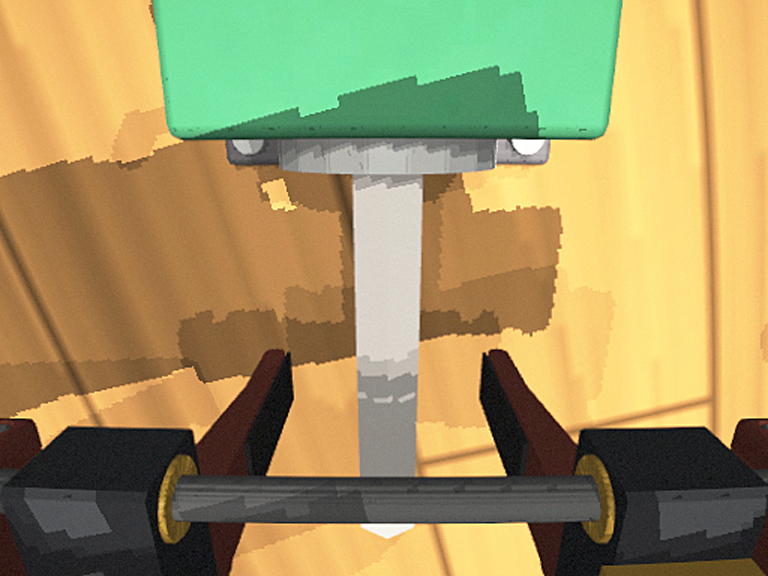

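View pics/s8.png

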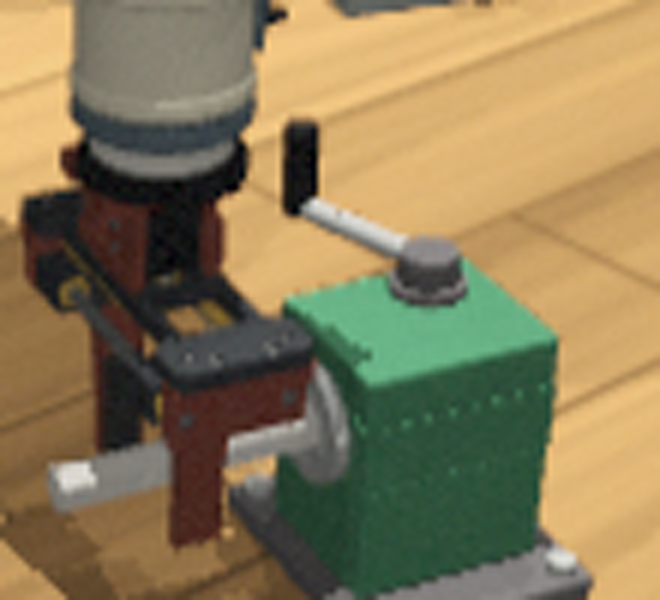

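The bar stays put after release: its rear end is unchanged at (70,485) in the scene crop and the fingers are clear. I'll lift and go to the lever.

```bash
python3 -c "
from h import *
plan([503.8,150.6,232],97.7)"
```

```text
t 13.47 ee [564.4  43.6  76.4] yaw 75.91 tilt 0.9 w 80.2 F [-0.2  0.5 -0.5]
dxyz [  86.7  -85.4 -156.6] yaw -21.79 q [ 0.06  0.55  1.84 -0.02  0.76  0.32]
```

>>> {"fn": "move_arm", "kwargs": {"increments": [0, 0, 0, -20, 0, 0, 0, 0, -70, 0, 0, 0, 0, -120, 0, 0, 0, 0, -157, 0, 100, 25, -25, -157, -5, 200, 55, -55, -157, -12, 255, 86.7, -85.4, -157, -20, 255, 86.7, -85.4, -157, -21.8, 255, 86.7, -85.4, -157, -21.8, 255, 86.7, -85.4, -157, -21.8]}}

```text
t: 14.72
ee_pos: [504.4, 149.8, 232.4]
orientation: [2.067, 2.361, -0.024]
ft_force: [-0.3, 0.8, 0.2]
width: 31.3
```

```bash
python3 -c "
from h import *
plan([503.8,150.6,168],97.7);snap('wrist','w9')"
```

```text
t 14.72 ee [504.4 149.8 232.4] yaw 97.59 tilt 0.9 w 31.3 F [-0.3  0.8  0.2]
dxyz [ 1.7  0.  64.4] yaw -0.11 q [ 0.27  0.27  1.83 -0.01  1.05  0.15]
```

View pics/w9.png

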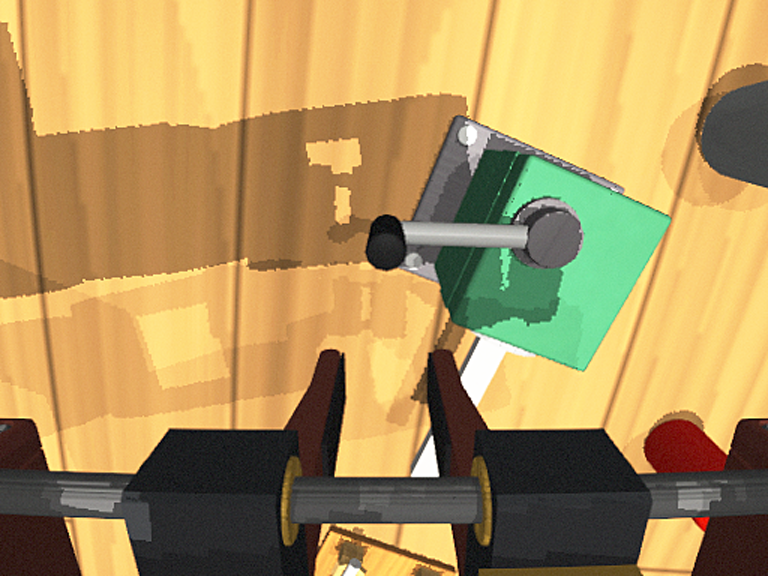

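The knob top at (386,250) lies straight ahead of the finger centre. Next: refine its position, then descend.

```bash
python3 -c "
from h import *
d=load('w9');T=pose(d,d['obs'])
c=lambda p:(np.array(p,float)+.5)/1.5-.5
print('knob',atz(d,c([(386,251)]),200,T),'cap',atz(d,c([(554,236)]),168,T))
"
```

```text
knob [[498.11933605 190.16362356 200.        ]] cap [[579.30878629 201.16902466 168.        ]]
```

>>> {"fn": "move_arm", "kwargs": {"increments": [255, 0, 0, 20, 0, 255, 1, 0, 45, 0, 255, 1.5, 0, 64, 0, 255, 1.5, 0, 64, 0]}}

```text
t: 15.28
ee_pos: [503.1, 149.5, 167.1]
orientation: [2.07, 2.36, -0.028]
ft_force: [0.1, -0.2, 0.3]
width: 0.7
```

```bash
cat > lev.py <<'E'
from h import *
from workcell import ctrl
import sys
angs=np.array([float(a) for a in sys.argv[2:]]);off=float(sys.argv[1])
o=ctrl.get_obs();M=R.from_rotvec(o['orientation']).as_matrix();cur=np.degrees(np.arctan2(M[1,0],M[0,0]))
th=np.radians(75.93);piv=np.array([584.4,123.1])+76*np.array([np.cos(th),np.sin(th)])+20*np.array([-np.sin(th),np.cos(th)])
for a in angs:
    phi=np.radians(75.93+90)+.45-a
    t=np.array([np.sin(phi),-np.cos(phi)]);u=np.array([np.cos(phi),np.sin(phi)])
    p=np.r_[piv+85*u-off*t,168]
    print(a,p.round(1),(M.T@(p-o['ee_pos'])).round(1),'yaw',(cur-np.degrees(phi)+90).round(1))
st();print(o['ee_pos'].round(1),cur.round(1))
E
python3 lev.py 18.5 0.07 0.2 0.35 0.5 0.65 0.8 0.95 1.1 1.12
```

```text
0.07 [501.7 172.  168. ] [22.5  1.5 -1.2] yaw -0.2
0.2 [498.6 182.8 168. ] [33.6 -0.2 -1.4] yaw 7.2
0.35 [496.7 195.7 168. ] [46.7 -0.3 -1.5] yaw 15.8
0.5 [496.8 208.7 168. ] [59.6  1.4 -1.7] yaw 24.4
0.65 [498.8 221.6 168. ] [72.1  5.1 -2. ] yaw 33.0
0.8 [502.7 234.1 168. ] [83.9 10.6 -2.2] yaw 41.6
0.95 [508.5 245.8 168. ] [94.7 17.9 -2.4] yaw 50.2
1.1 [515.9 256.5 168. ] [104.4  26.6  -2.6] yaw 58.8
1.12 [517.  257.8 168. ] [105.6  27.9  -2.7] yaw 60.0
t 15.28 tip 134.5 lat 85.3 z 167.1 yaw 97.50 w 0.7 | F feed -0.2 lat -0.1 z 0.3 mom [-0.11  0.02  0.01]
[503.1 149.5 167.1] 97.5
```

>>> {"fn": "move_arm", "kwargs": {"increments": [255, 12, 1, -1, 0, 255, 22, 1, -1.2, 0, 255, 28, 0.5, -1.3, 3.5, 255, 33.6, -0.2, -1.4, 7.2, 255, 40, -0.3, -1.5, 11.5, 255, 46.7, -0.3, -1.5, 15.8, 255, 53, 0.4, -1.6, 20, 255, 59.6, 1.4, -1.7, 24.4, 255, 66, 3.1, -1.8, 28.7, 255, 72.1, 5.1, -2, 33, 255, 72.1, 5.1, -2, 33]}}

```text
t: 16.65
ee_pos: [499.1, 222.4, 168.7]
orientation: [2.65, 1.674, -0.024]
ft_force: [0.4, -1.6, -0.6]
width: 0.5
```

```bash
python3 lev.py 18.5 0.65 0.75 0.85 0.95 1.05 1.1 1.15;python3 -c "
from h import *
snap('wrist','w10')"
```

```text
0.65 [498.8 221.6 168. ] [-0.8  0.   0.7] yaw 0.1
0.75 [501.2 230.  168. ] [ 7.8 -1.4  0.6] yaw 5.8
0.85 [504.5 238.  168. ] [16.5 -1.9  0.4] yaw 11.6
0.95 [508.5 245.8 168. ] [25.1 -1.6  0.3] yaw 17.3
1.05 [513.3 253.  168. ] [33.8 -0.4  0.1] yaw 23.0
1.1 [515.9 256.5 168. ] [38.   0.5  0.1] yaw 25.9
1.15 [518.7 259.8 168. ] [42.2  1.6 -0. ] yaw 28.7
t 16.65 tip 204.2 lat 106.8 z 168.7 yaw 64.56 w 0.5 | F feed -1.5 lat -0.7 z -0.6 mom [-0.05  0.09  0.03]
[499.1 222.4 168.7] 64.6
```

View pics/w10.png

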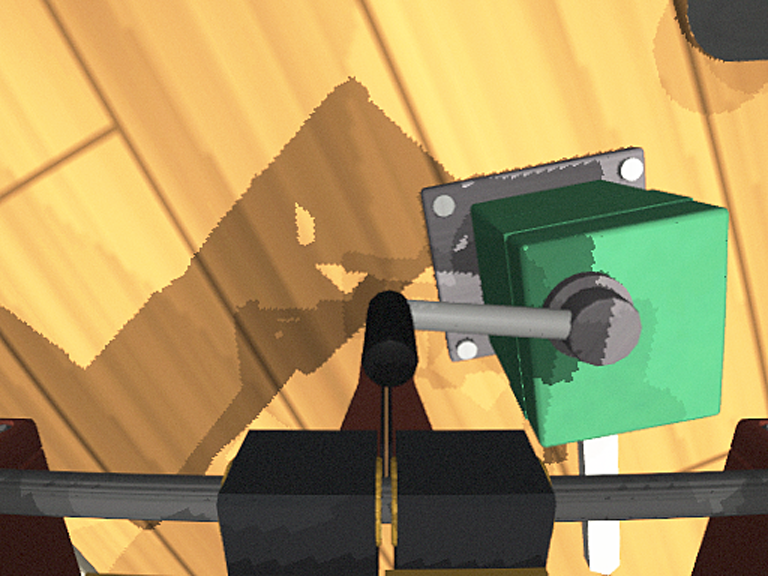

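The knob (388,340) is pushed squarely and the lever is moving. I'll continue to the end stop.

>>> {"fn": "move_arm", "kwargs": {"increments": [255, 8, -1.4, 0.4, 5.8, 255, 16.5, -1.9, 0.3, 11.6, 255, 25, -1.6, 0.2, 17.3, 255, 30, -1, 0, 20, 255, 34, -0.4, 0, 23, 255, 38, 0.5, 0, 25.9, 255, 38, 0.5, 0, 25.9]}}

```text
t: 17.58
ee_pos: [512.9, 253.6, 168.0]
orientation: [2.95, 1.038, -0.033]
ft_force: [-7.8, -14.3, 9.8]
width: 0.6
```

```bash
python3 lev.py 18.5 1.05 1.1 1.15 1.2
```

```text
1.05 [513.3 253.  168. ] [-0.1  0.7 -0. ] yaw -2.8
1.1 [515.9 256.5 168. ] [ 4.1 -0.4 -0.1] yaw 0.1
1.15 [518.7 259.8 168. ] [ 8.4 -1.2 -0.2] yaw 2.9
1.2 [521.7 262.9 168. ] [12.7 -1.8 -0.3] yaw 5.8
t 17.57 tip 237.9 lat 101.1 z 168.0 yaw 38.77 w 0.6 | F feed -15.8 lat 4.1 z 9.8 mom [ 0.57  2.46 -0.07]
[512.9 253.6 168. ] 38.8
```

The force is now about 16 N with the arm held back, so this should be the end stop. I'll check the angle in the picture.

```bash
python3 -c "
from h import *
snap('wrist','w11');snap('scene','s11',(240,110,110,100),6)"
```

```text
(no output)
```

View pics/w11.png

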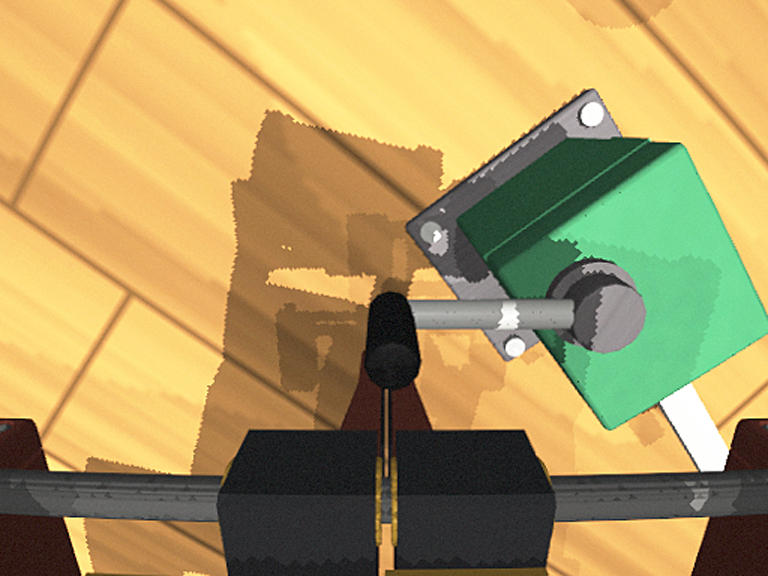

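View pics/s11.png

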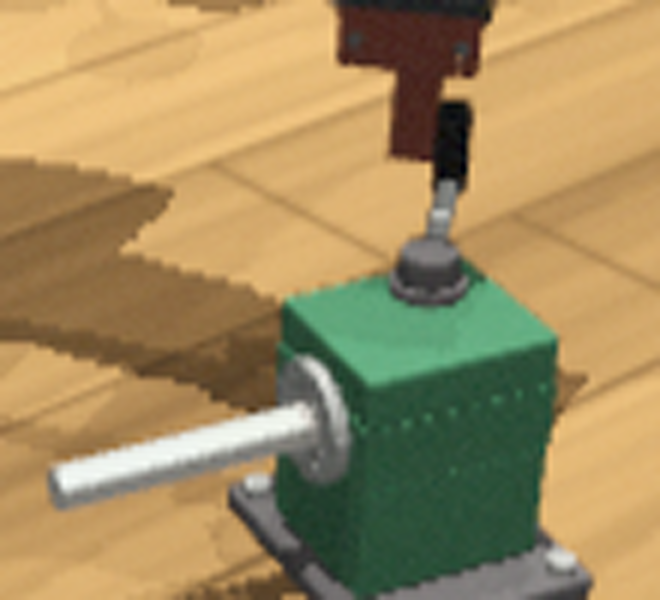

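The lever's bar is level in the picture (313 to 314 over cols 412–575), which gives an angle of about 1.10 rad: fully shut. I'll back off and rise.

>>> {"fn": "move_arm", "kwargs": {"increments": [255, -10, 0, 0, 0, 255, -25, 0, 0, 0, 255, -40, 0, 0, 0, 255, -45, 0, -50, 0, 255, -60, 0, -110, 0, 255, -80, 0, -150, 0, 255, -80, 0, -150, 0, 255, -80, 0, -150, 0]}}

```text
t: 18.68
ee_pos: [452.3, 206.2, 319.2]
orientation: [2.95, 1.039, -0.033]
ft_force: [-0.2, -0.2, 0.2]
width: 0.2
```

```bash
python3 -c "
from h import *
st();snap('wrist','w12');snap('scene','s12',(240,110,110,100),6)"
```

```text
t 18.68 tip 177.2 lat 148.4 z 319.2 yaw 38.79 w 0.2 | F feed -0.3 lat 0.1 z 0.2 mom [-0.   -0.03  0.06]
```

View pics/w12.png

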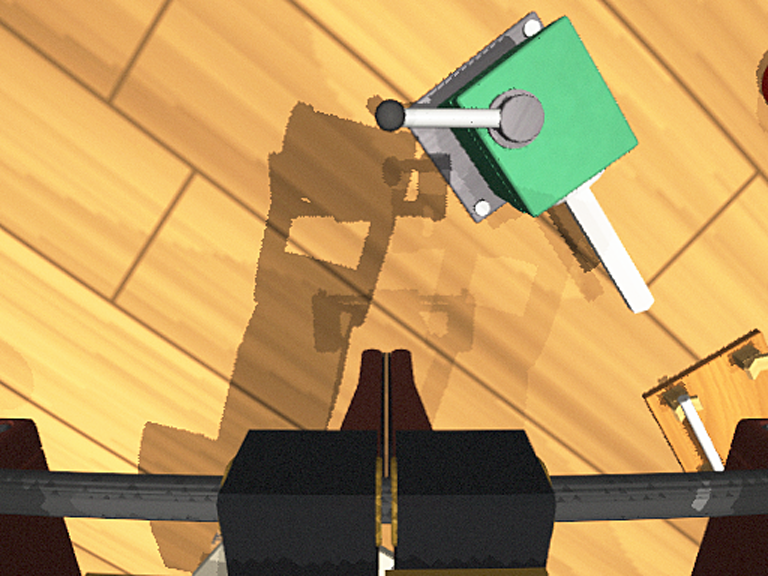

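View pics/s12.png

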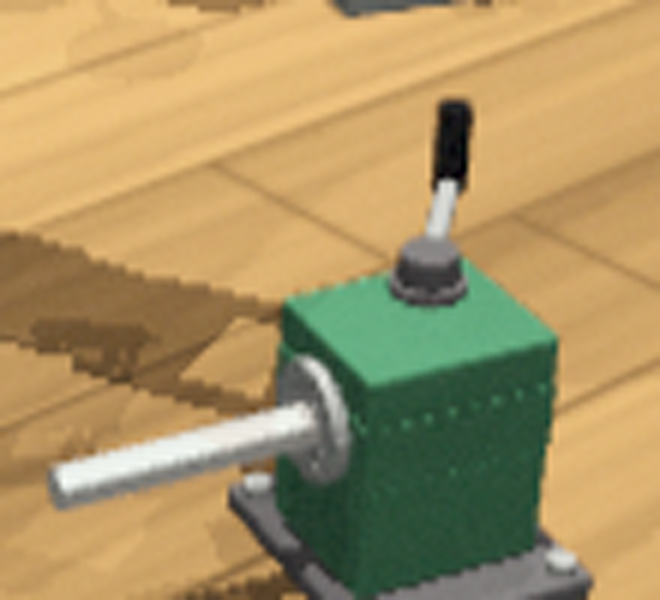

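```bash
python3 -c "
from h import *
d=load('w12');f=np.ascontiguousarray(cv2.resize(d['frame'][60:230,250:450,::-1],None,fx=4,fy=4,interpolation=cv2.INTER_CUBIC))
cv2.imwrite('pics/w12c.png',f)"
```

```text
(no output)
```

View pics/w12c.png

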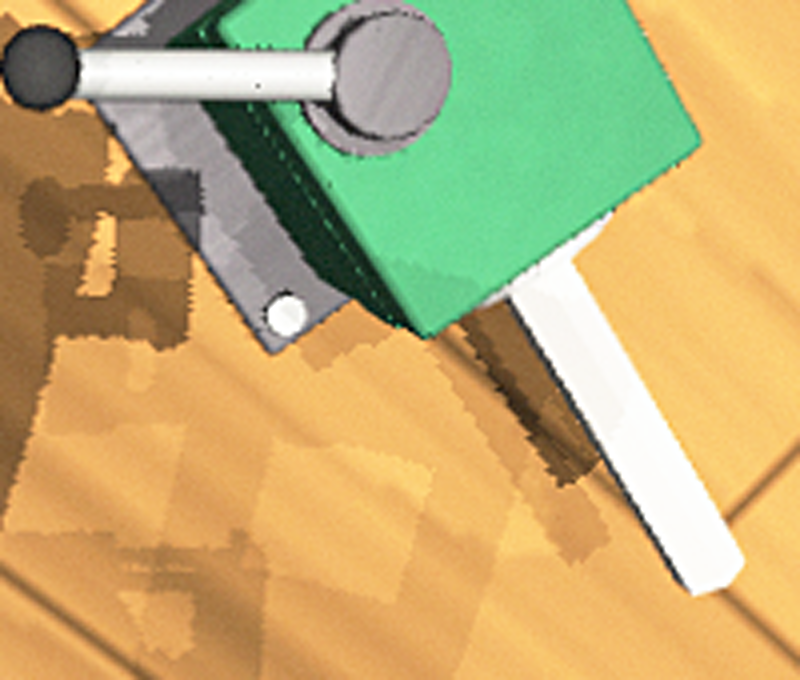

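```bash
python3 -c "
from h import *
d=load('w12');T=pose(d,d['obs'])
c=lambda p:(np.array(p,float)+.5)/4-.5+np.array([250,60])
th=np.radians(75.93);X=np.array([np.cos(th),np.sin(th),0]);Y=np.array([-np.sin(th),np.cos(th),0])
m=np.array([584.4,123.1,0])
A=atz(d,c([(430,337),(701,143)]),140,T);print('front top',((A-m)@X).round(1),((A-m)@Y).round(1))
A=atz(d,c([(690,594),(745,560)]),100.8,T);print('rear',((A-m)@X).round(1),((A-m)@Y).round(1))
A=atz(d,c([(730,589)]),106.5,T);print('rear ridge',((A-m)@X).round(1),((A-m)@Y).round(1))
k=atz(d,c([(42,68)]),200,T)[0];k2=atz(d,c([(80,73),(330,76)]),161,T)
v=k2[0]-k2[1];phi=np.degrees(np.arctan2(v[1],v[0]))%360;print('lever from bar',np.radians(165.93-phi)+.45)
piv=m+76*X+20*Y;v=k-piv;print('from knob',np.radians(165.93-np.degrees(np.arctan2(v[1],v[0]))%360)+.45,np.linalg.norm(v[:2]))
"
```

```text
front top [5.6 6.1] [ 42.7 -43. ]
rear [-133.2 -133.8] [10.8 -9.7]
rear ridge [-136.1] [0.5]
lever from bar 1.1039494910680234
from knob 1.0653894761102913 82.82635067442367
```

The depth reads about 46.5 mm, just under the stated 48 mm minimum. I'll cross-check with the other two cameras before handing in.

```bash
python3 -c "
from h import *
snap('top','t13',(140,165,110,85),7)
d=load('s12');cv2.imwrite('pics/s12c.png',cv2.resize(d['frame'][150:200,240:320,::-1],None,fx=10,fy=10,interpolation=cv2.INTER_CUBIC))"
```

```text
(no output)
```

View pics/t13.png

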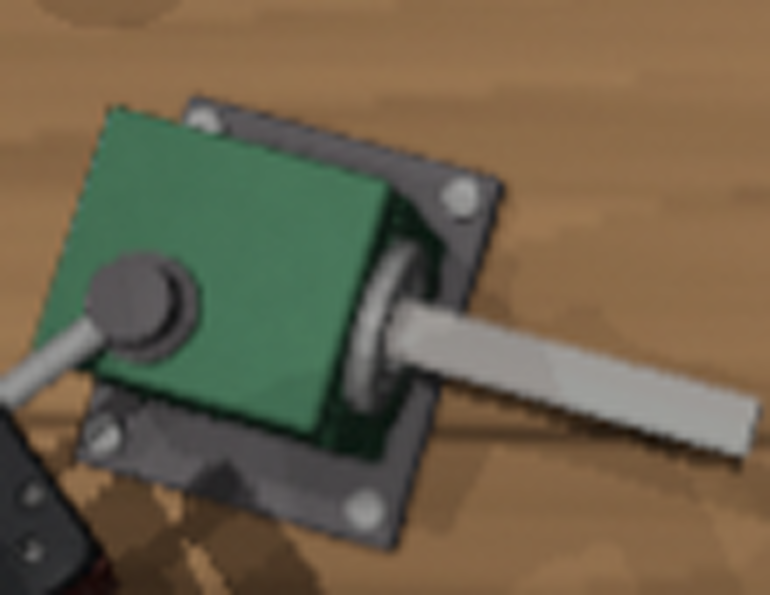

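View pics/s12c.png

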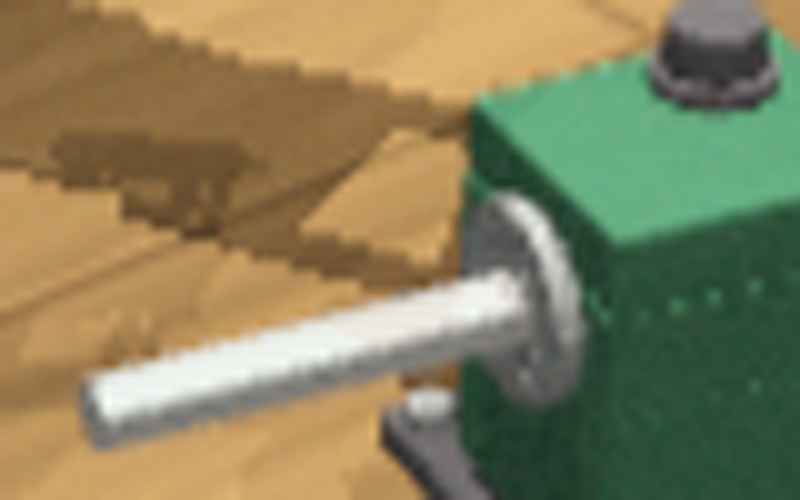

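```bash
python3 -c "
from h import *
th=np.radians(75.93);X=np.array([np.cos(th),np.sin(th),0]);Y=np.array([-np.sin(th),np.cos(th),0])
m=np.array([584.4,123.1,0])
def show(n,A): print(n,((A-m)@X).round(1),((A-m)@Y).round(1))
d=load('t13');c=lambda p:(np.array(p,float)+.5)/7-.5+np.array([140,165])
show('top: front',atz(d,c([(388,182),(315,432)]),140))
show('top: back',atz(d,c([(112,105),(36,346)]),140))
show('top: plate',atz(d,c([(190,97),(503,183),(393,548),(78,458)]),12))
show('top: rear up',atz(d,c([(760,402),(742,464)]),97))
d=load('s12');c=lambda p:(np.array(p,float)+.5)/10-.5+np.array([240,150])
show('sc: front',atz(d,c([(472,100),(614,245)]),140))
show('sc: rear ctr',atz(d,c([(95,411)]),95))
f=d['frame']
# predicted rear hex for depth options
img=np.ascontiguousarray(cv2.resize(f[150:200,240:320,::-1],None,fx=10,fy=10,interpolation=cv2.INTER_CUBIC))
for dep,col in((46.5,(0,0,255)),(52,(255,0,0))):
    P=[m+X*(dep-180)+np.array([0,0,95])+11.55*(np.cos(a)*Y+np.sin(a)*np.array([0,0,1])) for a in np.radians(90+60*np.arange(6))]
    cv2.polylines(img,[((proj(d,P)-[240,150]+.5)*10-.5).round().astype(int)],True,col,1)
for x in(0,6):
    r=12.7/np.cos(np.pi/6) if x==0 else 31.5
    P=[m+X*x+np.array([0,0,95])+31.5*(np.cos(a)*Y+np.sin(a)*np.array([0,0,1])) for a in np.linspace(0,6.28,40)]
    cv2.polylines(img,[((proj(d,P)-[240,150]+.5)*10-.5).round().astype(int)],True,(0,255,255) if x==0 else (255,0,255),1)
P=[m+X*6+Y*y+np.array([0,0,z]) for y,z in((45,140),(-45,140),(-45,20),(45,20))]
cv2.polylines(img,[((proj(d,P)-[240,150]+.5)*10-.5).round().astype(int)],True,(255,255,255),1)
cv2.imwrite('pics/s12o.png',img)"
```

```text
top: front [5.8 4.3] [-43.7  44.2]
top: back [106.3 105.2] [-44.1  42.2]
top: plate [121.8  -7.1  -7.4 120. ] [-72.9 -72.8  72.9  73.3]
top: rear up [-132.9 -132.8] [-9.5 12.9]
sc: front [4.8 3.3] [ 40.1 -46.8]
sc: rear ctr [-132.3] [-0.1]
```

View pics/s12o.png

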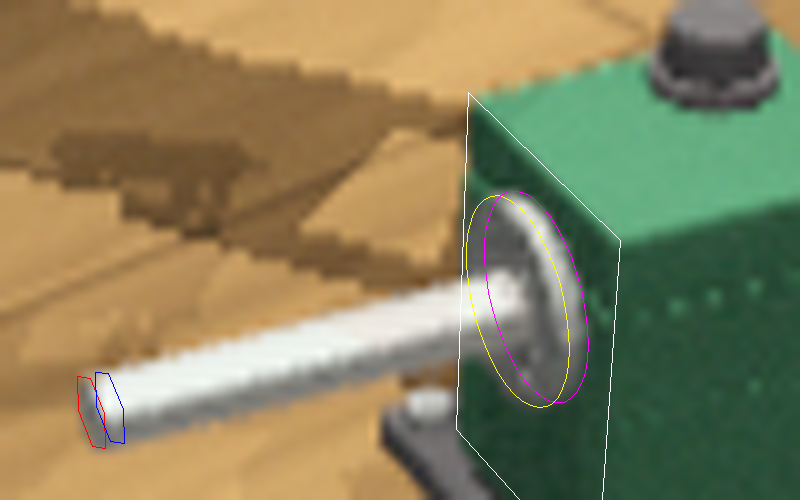

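Relative to the head, the scene camera gives 49.6 mm, the top camera about 48 mm and the wrist camera 46.5 mm. That fits a stop at about 48 mm, and it agrees with the hard contact I felt twice. The lever is shut and the arm is clear, so I'm handing in.

```bash
python3 -c "
from workcell import ctrl
print(ctrl.close_job()); o=ctrl.get_obs();print(o['t'],o['ft_force'].round(1))"
```

```text
the job is handed in; nothing more can be done
None
the job is handed in; nothing more can be done
```

I fed the hex bar into the collet until it bore on the depth stop, let it go and swung the lever shut. I then handed the job in at about 19 s of the 58 s; no verdict was reported.

- **Depth stop:** The bar came up hard at the same place on two separate pushes, at about 13 N total. By my estimate about 5–6 N of that was the shoe rubbing and the stop's spring, which leaves roughly 7 N on the stop. The bar did not slip in the jaws, and it stayed where it was after release.
- **Bar depth:** The cameras disagreed by about 3 mm: wrist 46.5 mm, top about 48 mm, scene about 49.6 mm. They average about 48 mm, the shallow end of the stated 48–74 mm range. The wrist reading alone falls just short of that range, so "home" rests mainly on the hard contact I felt.
- **Lever:** The lever's own bar in the last wrist picture gives 1.10 rad. The knob position gave 1.07 rad, which is less certain. The push also ended hard against the end stop at about 16–19 N.
- **Surroundings:** The arm stood clear with no force reading in its last check. It stayed clear of the round bar, oil bottle, tin and screwdriver throughout, but I did not measure their positions again at the end.

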